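Slip the C-washer under the thumb nut of the lapping disc

ROBOT

A 7-joint arm with a two-finger parallel gripper is mounted at the origin on the work surface. World frame = base frame: x ahead of the robot, y to its left, z up, the work surface at z = 0. Lengths are in m, angles in rad, forces in N, time in s.
With the tool pointing down it reaches from about 0.425 to 0.875 m from the base axis. Payload 4.7 kg.
Tool frame: the origin (TCP) lies midway between the tips of the shut fingers; the grasp point (between the pads) lies hold_point_z behind it (hold_point_z is the distance from the TCP to the grasp point, in m); z points along the fingers, y is the direction in which the jaws open and shut (so a half turn about z gives the same grasp; the last joint's range is limited). The gripper opens to 85 mm and grips with 20 to 120 N. Pads are 22 mm wide; open, the fingers measure 114 mm over their backs; the gripper's body (76 mm by 85 mm) begins 54 mm behind the grasp point. The pads swing forward as they close: fully open they stand 13 mm farther back than shut.
Start: joints at [-1.121, 0.321, -0.07, 1.45, 0.023, 1.371, -0.057], TCP at [0.274, 0.589, 0.231] pointing down, gripper open.
Joint ranges: [-2.86, 2.86], [-0.3, 2.09], [-1.38, 1.24], [0.06, 2.45], [-1.56, 4.7], [0.09, 2.05], [-2.69, 2.69]. Speed limits (rad/s): [2.57, 2.57, 3.14, 3.14, 3.14, 3.14, 3.14].

INTERFACE

Orientations are given as a unit quaternion [x, y, z, w].
In Python, from rig import get_obs, snapshot, camera_params, sign_off, hold_point_z gives the robot as it stands.
- The arm moves only by the tool play_rows, never from a script. Its argument "steps" is a list of rows, each an object of numbers: "dx", "dy", "dz": the shift along the world's x, y, z in mm; "wx", "wy", "wz": the turn, a rotation vector about the world's x, y, z in degrees; "jaw": the closure in counts, from 0 (fully open) to 255 (shut). In form: [{"dx": .., "dy": .., "dz": .., "wx": .., "wy": .., "wz": .., "jaw": ..}, ...]. A call has exactly 8 rows; each row is the pose to reach, as a shift and turn from the pose commanded when the call began; what a row does not reach only later rows make up. A row lasts 1/8 s, in which the tool goes at most 62.5 mm and 10.7 degrees, less where a joint would pass 70% of its speed; a pose out of reach is approached as far as the arm can. A call with a gripper value outside its range is refused whole. The fingers move at their own pace and stop on an object; "squeeze" is the grip in N (left out, the last holds). Time passes only in rows, so rows that repeat a pose let the fingers close, or fill a call up. It gives the time, the measured TCP pose, the force and the opening at its end, in the units of the state.
- get_obs(): the state, without advancing time (a new reading comes with each control period).
- snapshot(name): name is "scene" or "top"; returns the picture (480x640x3 uint8, blue, green, red); there is no depth.
- camera_params(name): a dict with "K" (3x3 intrinsics, pixels), "cam_to_world" (4x4, takes a point from camera to world coordinates). Camera axes: x right, y down, z forward; pixel columns grow to the right and rows downward; lengths in m; the calibration is good to about 2 mm. A picture is of the moment at which its call begins. camera_params takes no time and is no camera call.
- sign_off(): hands the job in, once; it reports no verdict.
The state is a dict: "time": time; "joint_positions": joint angles; "qd": joint speeds; "effort": joint torques, N m; "tool_pos": TCP position; "orientation": TCP orientation; "contact_force": force on the tool from outside, world axes, zero at the start; "torque": the same for the moment, N m; "finger_gap": finger opening in m.
Only numpy, scipy, OpenCV 4.12 (cv2) and the standard library are available. Lean on these libraries where they do the work, as an engineer would, in place of code of your own. Each camera call takes 0.05 s, during which the arm holds its last target.

TASK

The cork lapping disc needs its quick-change washer: take the red open C-shaped washer by its grip block and slide it sideways, gap first, under the brass thumb nut until the stud sits in the middle of its round hole, then let go so that it lies flat on the cork. Leave the blue closed washer and the black spectacles where they are.

Things in the scene. Friction and masses are not known exactly. Their poses are not given: they have to be found in the camera images.
- open_washer_grip (a point): Centre of the upright grip block (30 x, 14 y, 48 z mm) of the loose red C-washer, half-way up, 24 mm above its flat underside; lies flat, 60 g. z up; +x points level to the gap. Flat C: 12 mm thick, 50 mm across, its 30 mm hole centred 52 mm from here along +x; the gap, 22 mm wide, opens at the far +x end. A web 14 wide, 12 thick joins block and C. Pinch the block from above, across y.
- stud_foot (a point): Foot of the upright steel stud (10 mm diameter) on its axis, at the flat cork top, 16 mm above the counter; z up. A fixed brass thumb nut, 40 mm diameter, has its underside 44 mm and top 60 mm above this point, so a washer goes on only sideways, from any side. Cork disc 150 mm diameter on a dark iron base of 160 mm. All fixed to the counter; nothing turns.
- closed_washer_grip (a point): Centre (half-way up, 24 mm above the counter) of the grip block of the blue washer, a bystander: same sizes and axes as the red one but its ring is closed, with no gap, so it cannot go on the stud. To be left alone.
- spectacles_mid (a point): Middle of the folded black horn-rimmed spectacles (140 mm along y, 24 deep, 40 high), a bystander standing on a walnut rest (60 x 160 mm, 25 high); 20 mm above the rest's top. Leave alone. A steel plier and a frosted ring box lie nearby too.
There are look-alikes about, which are no part of the job. Of the things like the part that bears stud_foot, leave any that is orange; of the rest the smaller one is meant. Of the things that look like the part that bears open_washer_grip, the smaller one is meant.

How it is judged:
By the outcome, as a careful person would: the job done as asked, in the order asked, and still so for the second after the job is handed in, with the robot touching nothing.
It also fails if it takes over 35 s, if anything falls off the work surface, if the arm or the gripper's body presses on something with over 40 N, if the wrist force passes 120 N, or if a joint passes its speed limit or range.

## Working session

There is one attempt and no reset: what is moved stays moved. The work goes in short steps, Python scripts to look and compute and a tool call to move; the robot and the scene stay as the last step left them, time stands still between calls to the robot, and variables do not carry over. Pictures are saved under pics/ and viewed, and the job is handed in when it is done.

Besides the shell and the picture viewer there is one more tool, called after ">>>" as name(argument=value, ...) on one line, values as JSON. play_rows: Moves the arm, as the interface text tells. Its arguments: {"type":"object","properties":{"steps":{"type":"array","items":{"type":"object","properties":{"dx":{"type":"number"},"dy":{"type":"number"},"dz":{"type":"number"},"wx":{"type":"number"},"wy":{"type":"number"},"wz":{"type":"number"},"jaw":{"type":"number"}}}},"squeeze":{"type":"number"}},"required":["steps"]}

```bash
mkdir -p pics; python3 - <<'E'
from rig import *
import cv2
for n in ("scene","top"):
    cv2.imwrite(f"pics/{n}0.png",snapshot(n)); p=camera_params(n); print(n,p["K"],p["cam_to_world"])
print(get_obs(),hold_point_z)
E
```

```text
scene [[490.72123981   0.         321.70145075]
 [  0.         490.72123981 243.52750416]
 [  0.           0.           1.        ]] [[ 0.73572302  0.50387825 -0.45256861  0.96891371]
 [ 0.67704983 -0.56468349  0.47194925 -0.49961187]
 [-0.01775306 -0.65363542 -0.75660132  0.79550062]
 [ 0.          0.          0.          1.        ]]
top [[561.23217519   0.         321.54162812]
 [  0.         561.23217519 235.90731524]
 [  0.           0.           1.        ]] [[ 0.00791845 -0.99608087  0.08809194  0.44627507]
 [-0.99988048 -0.00905676 -0.01252963 -0.0114523 ]
 [ 0.01327835 -0.0879822  -0.99603354  1.04909586]
 [ 0.          0.          0.          1.        ]]
{'time': 0.1, 'joint_positions': array([-1.1209303 ,  0.32176115, -0.070068  ,  1.45158174,  0.02258015,
        1.37077402, -0.05686657]), 'qd': array([-0.00074226, -0.00266821, -0.00085466, -0.00231691, -0.00073986,
       -0.00011424, -0.00135535]), 'effort': array([-8.89017065e-04, -4.94881368e+01, -3.84386005e-01, -3.15209520e+01,
        1.30235593e-02,  7.55761284e-03,  3.19697165e-05]), 'tool_pos': array([0.27420949, 0.58879371, 0.23031032]), 'orientation': array([ 2.16142541e-01,  9.76361433e-01, -8.56068861e-04, -1.49049357e-04]), 'contact_force': array([ 0.31176535, -0.06752958, -0.08763831]), 'torque': array([-0.06116179,  0.04619337, -0.02395282]), 'finger_gap': 0.08528894876813098} 0.0187
```

View pics/scene0.png

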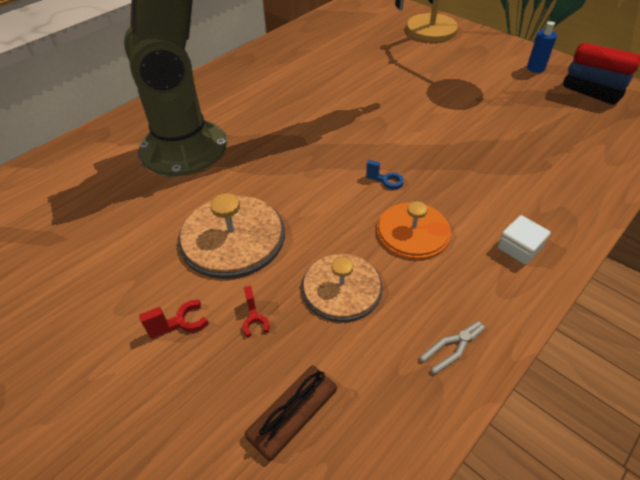

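View pics/top0.png

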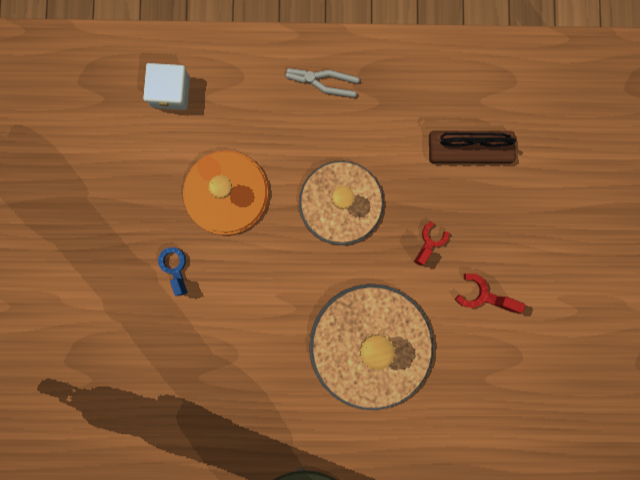

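Candidates (top view): the discs are small cork (341,203), large cork (372,347) and orange (226,192). I rule out the orange one, and the smaller of the rest is (341,203). The red Cs are at (430,243) and (490,295), and the smaller is (430,243). I'll confirm with an enlarged crop and measure.

```bash
cat > h.py <<'E'
import numpy as np,cv2
from rig import *
def ray(n,uv):
    p=camera_params(n);T=np.array(p["cam_to_world"]);d=np.linalg.inv(p["K"])@np.array([uv[0],uv[1],1.]);return T[:3,3],T[:3,:3]@d
def onz(n,uv,z):
    o,d=ray(n,uv);return o+d*(z-o[2])/d[2]
def proj(n,P):
    p=camera_params(n);T=np.linalg.inv(p["cam_to_world"]);q=p["K"]@(T[:3,:3]@np.array(P)+T[:3,3]);return q[:2]/q[2]
def redmask(im):
    h=cv2.cvtColor(im,cv2.COLOR_BGR2HSV);return (((h[...,0]<6)|(h[...,0]>174))&(h[...,1]>190)&(h[...,2]>60)).astype(np.uint8)*255
E
python3 - <<'E'
from h import *
a=cv2.imread("pics/top0.png");b=cv2.imread("pics/scene0.png")
c1=cv2.resize(a[210:320,400:540],None,fx=5,fy=5,interpolation=cv2.INTER_NEAREST)
cv2.imwrite("pics/c1.png",c1)
cv2.imwrite("pics/c2.png",cv2.resize(b[240:345,130:390],None,fx=3,fy=3,interpolation=cv2.INTER_CUBIC))
for n,im in (("top",a),("scene",b)):
    m=redmask(im);k,l,s,c=cv2.connectedComponentsWithStats(m)
    for i in range(1,k):
        if s[i,4]>50: print(n,s[i],c[i])
# cork disc rims: dark iron + cork mask
h=cv2.cvtColor(a,cv2.COLOR_BGR2HSV)
print(h[203,300:310].tolist(),h[203,310:330:4].tolist(),h[203,285:297:3].tolist(), h[203,375:390].tolist(),h[197,344])
E
```

```text
top [414 222  35  43 472] [428.80084746 244.625     ]
top [455 274  70  39 860] [489.08488372 296.91162791]
scene [ 574   43   66   31 1301] [606.98001537  57.91852421]
scene [243 286  26  51 477] [252.94129979 313.91194969]
scene [ 140  300   68   38 1226] [171.38254486 320.1411093 ]
[[21, 23, 77], [15, 112, 137], [15, 131, 189], [15, 131, 191], [15, 131, 187], [15, 132, 189], [15, 133, 192], [15, 133, 192], [15, 130, 192], [17, 126, 193]] [[16, 128, 189], [15, 133, 176], [19, 119, 193], [15, 134, 181], [15, 134, 165]] [[13, 156, 160], [13, 156, 160], [13, 158, 160], [13, 157, 161]] [[16, 129, 192], [17, 124, 193], [16, 126, 192], [15, 131, 192], [15, 129, 193], [17, 125, 194], [18, 115, 160], [18, 64, 72], [30, 13, 57], [13, 146, 84], [13, 158, 92], [13, 158, 139], [13, 158, 144], [13, 156, 142], [13, 156, 142]] [ 19 151 192]
```

View pics/c1.png

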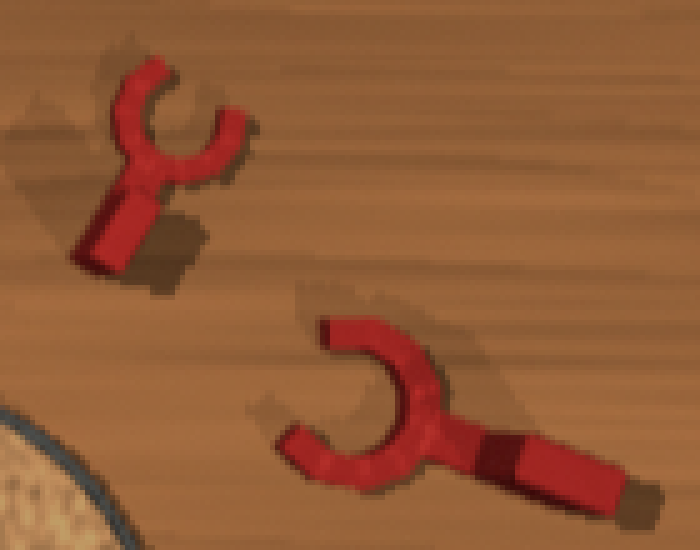

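View pics/c2.png

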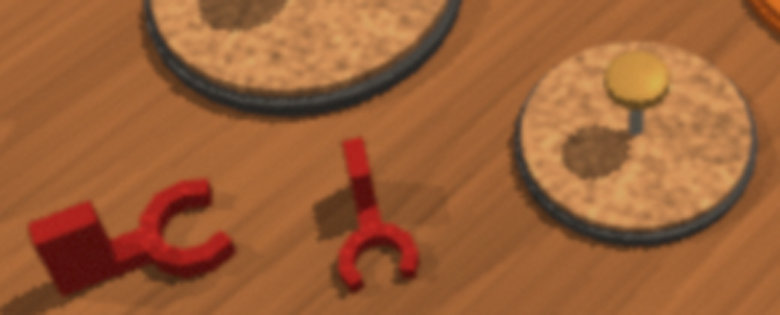

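```bash
python3 - <<'E'
from h import *
from scipy.optimize import least_squares
a=cv2.imread("pics/top0.png")
U=cv2.resize(a[210:280,400:460],None,fx=8,fy=8,interpolation=cv2.INTER_CUBIC)
m=redmask(U); h=cv2.cvtColor(U,cv2.COLOR_BGR2HSV)
bright=((m>0)&(h[...,2]>125)).astype(np.uint8)*255
k,l,s,c=cv2.connectedComponentsWithStats(bright);i=1+np.argmax(s[1:,4]);bright=(l==i).astype(np.uint8)*255
full=lambda q:np.array([400+(q[0]+.5)/8-.5,210+(q[1]+.5)/8-.5])
cs,_=cv2.findContours(bright,cv2.RETR_EXTERNAL,cv2.CHAIN_APPROX_NONE)
C=max(cs,key=cv2.contourArea)[:,0]
W=np.array([onz("top",full(q),.012) for q in C])[:,:2]
# initial ring centre from crop (180,120)/5 -> 
c0=onz("top",(400+180/5,210+120/5),.012)[:2]
g=onz("top",(400+120/5,210+230/5),.048)[:2]; u=(c0-g)/np.linalg.norm(c0-g)
d=np.linalg.norm(W-c0,axis=1)
for it in range(4):
    d=np.linalg.norm(W-c0,axis=1); x=(W-c0)@u; 
    ang=np.degrees(np.arctan2((W-c0)@np.array([-u[1],u[0]]),x))
    out=(abs(d-.025)<.004)&(abs(ang)<145)&(abs(ang)>35); inn=(abs(d-.015)<.004)&(abs(ang)>45)
    f=lambda p:np.r_[np.linalg.norm(W[out]-p[:2],axis=1)-.025-p[2],np.linalg.norm(W[inn]-p[:2],axis=1)-.015+p[2]]
    r=least_squares(f,[*c0,0],loss="soft_l1",f_scale=.001);c0=r.x[:2]
print("ring",c0,r.x[2],out.sum(),inn.sum(),np.sqrt(np.mean(r.fun**2)))
# block top
yy,xx=np.nonzero(bright);P=np.array([onz("top",full(q),.048) for q in zip(xx[::3],yy[::3])])[:,:2]
# block pixels: behind on z=.048 plane
x=(P-g)@u
B=bright.copy(); 
mask=np.zeros_like(B)
for (X,Y) in zip(xx,yy):
    p=onz("top",full((X,Y)),.048)[:2]
    if (p-g)@u<.011: mask[Y,X]=255
cc,_=cv2.findContours(mask,cv2.RETR_EXTERNAL,cv2.CHAIN_APPROX_NONE);cc=max(cc,key=cv2.contourArea)[:,0]
Q=np.array([onz("top",full(q),.048) for q in cc])[:,:2]
(ctr,sz,an)=cv2.minAreaRect((Q*1000).astype(np.float32));print("blockrect",ctr,sz,an)
g=np.array(ctr)/1000
u2=c0-g;print("dir by block-ring",np.degrees(np.arctan2(u2[1],u2[0])),"dist(biased)",np.linalg.norm(u2))
uu=u2/np.linalg.norm(u2);print("grip from ring",c0-.052*uu,"back extent",((Q-c0)@uu).min(),"should be -.067", (((Q-c0)@[-uu[1],uu[0]]).min(),((Q-c0)@[-uu[1],uu[0]]).max()))
# disc
h=cv2.cvtColor(a,cv2.COLOR_BGR2HSV)
mm=((h[...,1]<143)&(h[...,2]>95)).astype(np.uint8)*255;mm[:,:285]=0;mm[:150]=0;mm[260:]=0;mm[:,400:]=0
mm=cv2.morphologyEx(mm,cv2.MORPH_OPEN,np.ones((3,3)))
cs,_=cv2.findContours(mm,cv2.RETR_EXTERNAL,cv2.CHAIN_APPROX_NONE);C=max(cs,key=cv2.contourArea)[:,0]
hull=cv2.convexHull(C)[:,0]
E=cv2.fitEllipse(hull);print("ellipse",E);
D=np.array([onz("top",q,.016) for q in hull])[:,:2]
r=least_squares(lambda p:np.linalg.norm(D-p[:2],axis=1)-p[2],[.5,0,.075],loss="soft_l1",f_scale=.001);print("disc",r.x,abs(r.fun).max())
b=cv2.imread("pics/scene0.png")
for P in ((*r.x[:2],.016),(*r.x[:2],.076)):
  for n,im in(("scene",b),("top",a)):
    q=proj(n,P);print(n,q)
    cv2.circle(im,tuple(int(round(v)) for v in q),1,(255,0,255),-1)
for P in ((*c0,.012),(*(c0-.052*uu),.048)):
  for n,im in(("scene",b),("top",a)):
    q=proj(n,P);print(n,q);cv2.circle(im,tuple(int(round(v)) for v in q),0,(255,255,0),-1)
cv2.imwrite("pics/chk.png",np.vstack([cv2.resize(b[235:345,230:390],None,fx=4,fy=4)[:440],]))
cv2.imwrite("pics/chk2.png",cv2.resize(a[150:285,295:460],None,fx=4,fy=4))
E
```

```text
ring [ 0.5454957  -0.23705447] -0.0008529385578186153 323 300 0.0006640542049076357Traceback (most recent call last):
  File "<stdin>", line 24, in <module>
  File "h.py", line 6, in onz
    o,d=ray(n,uv);return o+d*(z-o[2])/d[2]
        ~~~^^^^^^
  File "h.py", line 4, in ray
    p=camera_params(n);T=np.array(p["cam_to_world"]);d=np.linalg.inv(p["K"])@np.array([uv[0],uv[1],1.]);return T[:3,3],T[:3,:3]@d
ValueError: time passes only in moves, steps and waits
```

```bash
cat > h.py <<'E'
import numpy as np,cv2
from rig import *
CP={n:(np.array(p["K"]),np.array(p["cam_to_world"])) for n in("scene","top") for p in [camera_params(n)]}
def onz(n,uv,z):
    K,T=CP[n];uv=np.atleast_2d(np.asarray(uv,float));d=np.c_[uv,np.ones(len(uv))]@np.linalg.inv(K).T@T[:3,:3].T
    r=T[:3,3]+d*((z-T[2,3])/d[:,2])[:,None];return r if len(r)>1 else r[0]
def proj(n,P):
    K,T=CP[n];T=np.linalg.inv(T);q=K@(T[:3,:3]@np.array(P)+T[:3,3]);return q[:2]/q[2]
def redmask(im):
    h=cv2.cvtColor(im,cv2.COLOR_BGR2HSV);return (((h[...,0]<6)|(h[...,0]>174))&(h[...,1]>190)&(h[...,2]>60)).astype(np.uint8)*255
E
cat > m.py <<'E'
from h import *
from scipy.optimize import least_squares
a=cv2.imread("pics/top0.png")
U=cv2.resize(a[210:280,400:460],None,fx=8,fy=8,interpolation=cv2.INTER_CUBIC)
m=redmask(U); h=cv2.cvtColor(U,cv2.COLOR_BGR2HSV)
bright=((m>0)&(h[...,2]>125)).astype(np.uint8)*255
k,l,s,c=cv2.connectedComponentsWithStats(bright);i=1+np.argmax(s[1:,4]);bright=(l==i).astype(np.uint8)*255
full=lambda q:np.asarray(q)/8.+.5/8-.5+[400,210]
cs,_=cv2.findContours(bright,cv2.RETR_EXTERNAL,cv2.CHAIN_APPROX_NONE)
C=max(cs,key=cv2.contourArea)[:,0]
W=onz("top",full(C),.012)[:,:2]
c0=onz("top",(436,234),.012)[:2]
g=onz("top",(424,256),.048)[:2]; u=(c0-g)/np.linalg.norm(c0-g)
for it in range(4):
    d=np.linalg.norm(W-c0,axis=1); x=(W-c0)@u
    ang=np.degrees(np.arctan2((W-c0)@np.array([-u[1],u[0]]),x))
    out=(abs(d-.025)<.004)&(abs(ang)<145)&(abs(ang)>35); inn=(abs(d-.015)<.004)&(abs(ang)>45)
    f=lambda p:np.r_[np.linalg.norm(W[out]-p[:2],axis=1)-.025-p[2],np.linalg.norm(W[inn]-p[:2],axis=1)-.015+p[2]]
    r=least_squares(f,[*c0,0],loss="soft_l1",f_scale=.001);c0=r.x[:2]
print("ring",c0,r.x[2],np.sqrt(np.mean(r.fun**2)))
yy,xx=np.nonzero(bright);X=np.c_[xx,yy];P=onz("top",full(X),.048)[:,:2]
Q=P[(P-g)@u<.011]
(ctr,sz,an)=cv2.minAreaRect((Q*1000).astype(np.float32));print("blockrect",ctr,sz,an)
g=np.array(ctr)/1000
u2=c0-g;print("dir",np.degrees(np.arctan2(u2[1],u2[0])),"dist(biased)",np.linalg.norm(u2))
uu=u2/np.linalg.norm(u2);v=np.array([-uu[1],uu[0]]);print("grip from ring",c0-.052*uu,"back extent",((Q-c0)@uu).min(),"lat",((Q-c0)@v).min(),((Q-c0)@v).max())
h=cv2.cvtColor(a,cv2.COLOR_BGR2HSV)
mm=((h[...,1]<143)&(h[...,2]>95)).astype(np.uint8)*255;mm[:,:285]=0;mm[:150]=0;mm[260:]=0;mm[:,400:]=0
mm=cv2.morphologyEx(mm,cv2.MORPH_OPEN,np.ones((3,3)))
cs,_=cv2.findContours(mm,cv2.RETR_EXTERNAL,cv2.CHAIN_APPROX_NONE);C=max(cs,key=cv2.contourArea)[:,0]
hull=cv2.convexHull(C)[:,0]
D=onz("top",hull,.016)[:,:2]
r=least_squares(lambda p:np.linalg.norm(D-p[:2],axis=1)-p[2],[.5,0,.075],loss="soft_l1",f_scale=.001);print("disc",r.x,abs(r.fun).max())
b=cv2.imread("pics/scene0.png");A=a.copy()
for P,col in (((*r.x[:2],.016),(255,0,255)),((*r.x[:2],.076),(255,0,255)),((*c0,.012),(255,255,0)),((*(c0-.052*uu),.048),(255,255,0))):
  for n,im in(("scene",b),("top",A)):
    q=proj(n,P);print(n,q.round(1));cv2.circle(im,tuple(int(round(v)) for v in q),0,col,-1)
cv2.imwrite("pics/chk.png",cv2.resize(b[235:345,230:390],None,fx=4,fy=4))
cv2.imwrite("pics/chk2.png",cv2.resize(A[150:285,295:460],None,fx=4,fy=4))
E
python3 m.py
```

```text
ring [ 0.5454957  -0.23705447] -0.0008529385578186222 0.0006640542049076408
blockrect (499.2398986816406, -207.84095764160156) (13.210769653320312, 24.18527603149414) 58.02558517456055
dir -32.275044437948125 dist(biased) 0.054708580631295925
grip from ring [ 0.50152999 -0.2092873 ] back extent -0.0667822409523147 lat -0.006653267470582656 0.006623122833728739
disc [ 0.60231008 -0.06034401  0.07576507] 0.002097150482723256
scene [342.9 282.6]
top [341.1 201.4]
scene [343.3 263.6]
top [342.8 196.3]
scene [257.  324.8]
top [435.8 232.9]
scene [249.7 291.4]
top [424.9 255.4]
```

View pics/chk.png

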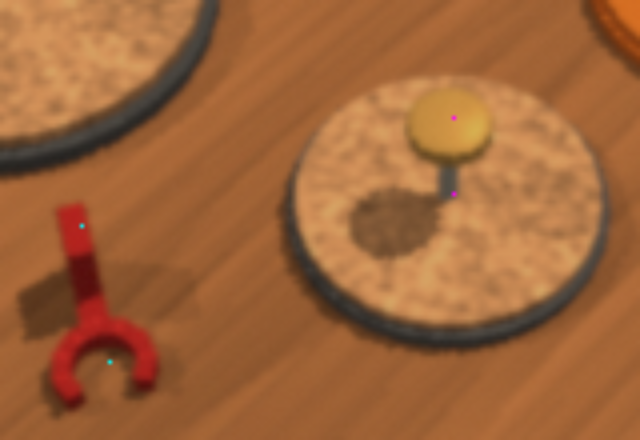

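View pics/chk2.png

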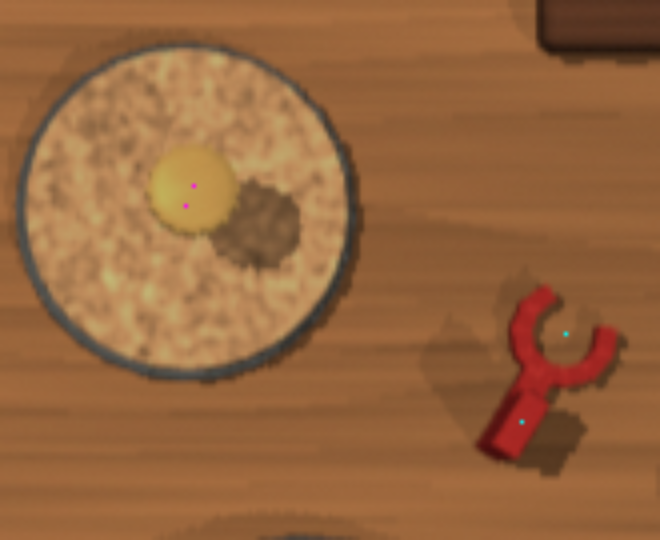

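The two nut views disagree with the disc-rim centre by about 2 mm, so I'll refine the stud from the nut and the stud itself.

```bash
cat > n.py <<'E'
from h import *
from scipy.optimize import least_squares
a=cv2.imread("pics/top0.png");b=cv2.imread("pics/scene0.png")
S=8
for n,im,(x0,y0,w,h_) in (("top",a,(325,178,40,40)),("scene",b,(325,250,36,40))):
    U=cv2.resize(im[y0:y0+h_,x0:x0+w],None,fx=S,fy=S,interpolation=cv2.INTER_CUBIC)
    cv2.imwrite(f"pics/nut_{n}.png",cv2.resize(U,None,fx=1.8,fy=1.8))
    h=cv2.cvtColor(U,cv2.COLOR_BGR2HSV)
    m=((h[...,1]>165)&(h[...,0]>=16)&(h[...,2]>130)).astype(np.uint8)*255
    m=cv2.morphologyEx(m,cv2.MORPH_CLOSE,np.ones((15,15)));m=cv2.morphologyEx(m,cv2.MORPH_OPEN,np.ones((25,25)))
    k,l,s,c=cv2.connectedComponentsWithStats(m);i=1+np.argmax(s[1:,4]);m=(l==i).astype(np.uint8)*255
    cs,_=cv2.findContours(m,cv2.RETR_EXTERNAL,cv2.CHAIN_APPROX_NONE);C=max(cs,key=cv2.contourArea)[:,0]
    P=C/S+.5/S-.5+[x0,y0];print(n,P.min(0),P.max(0),P.mean(0))
    for z in (.076,.068):
        D=onz(n,P,z)[:,:2]
        r=least_squares(lambda p:np.linalg.norm(D-p[:2],axis=1)-p[2],[.6,-.06,.02],loss="soft_l1",f_scale=.001);print(z,r.x,abs(r.fun).max())
# stud columns in scene
g=cv2.cvtColor(b,cv2.COLOR_BGR2HSV)
print(g[274:290,335:350,1])
# base outer via dark+cork, z~.0
h=cv2.cvtColor(a,cv2.COLOR_BGR2HSV)
E
python3 n.py; python3 -c "
import cv2,numpy as np
a=cv2.imread('pics/nut_top.png');b=cv2.imread('pics/nut_scene.png');h=min(a.shape[0],b.shape[0]);cv2.imwrite('pics/nuts.png',cv2.resize(np.hstack([a[:h],b[:h]]),None,fx=.7,fy=.7))"
```

```text
Traceback (most recent call last):
  File "n.py", line 11, in <module>
    k,l,s,c=cv2.connectedComponentsWithStats(m);i=1+np.argmax(s[1:,4]);m=(l==i).astype(np.uint8)*255
                                                    ~~~~~~~~~^^^^^^^^^
ValueError: attempt to get argmax of an empty sequence
[ WARN:0@0.029] global loadsave.cpp:275 findDecoder imread_('pics/nut_scene.png'): can't open/read file: check file path/integrity
Traceback (most recent call last):
AttributeError: 'NoneType' object has no attribute 'shape'
```

Nut saturation is about 151 against the cork's 130, so I'll lower the threshold to 143 and raise the hue threshold.

```bash
sed -i 's/h\[...,1\]>165)&(h\[...,0\]>=16)/h[...,1]>143)\&(h[...,0]>=18)/' n.py; python3 n.py; python3 -c "
import cv2,numpy as np
a=cv2.imread('pics/nut_top.png');b=cv2.imread('pics/nut_scene.png');h=min(a.shape[0],b.shape[0]);cv2.imwrite('pics/nuts.png',cv2.resize(np.hstack([a[:h],b[:h]]),None,fx=.7,fy=.7))"
```

```text
top [333.1875 186.3125] [353.6875 207.9375] [342.92628738 197.11046512]
0.076 [ 0.60106349 -0.06130353  0.01897764] 0.009993101259875646
0.068 [ 0.60233535 -0.06171008  0.0191353 ] 0.010080201159463283
scene [343.8125 262.8125] [351.6875 270.9375] [347.77045455 266.98522727]
0.076 [ 0.6136164  -0.06092469  0.00887194] 0.0022830417502584556
0.068 [ 0.6096661  -0.05604794  0.0089703 ] 0.0023096680163598744
[[159 165 167 173 174 174 172 174 174 171 172 171 172 166 156]
 [150 154 159 162 162 162 167 169 167 168 161 162 160 155 151]
 [150 151 152 151 147 134 130 126 139 146 151 151 151 151 149]
 [149 149 147 146 134 102  70  67  88 126 143 149 150 149 149]
 [149 148 149 146 126  86  48  46  72 118 142 146 150 148 149]
 [147 147 148 146 126  77  49  40  70 116 139 148 149 151 149]
 [144 147 146 144 125  77  49  43  72 115 139 147 150 149 148]
 [144 144 145 144 126  80  47  43  69 114 140 147 149 148 148]
 [146 147 145 142 123  74  46  40  69 115 143 148 149 150 149]
 [148 148 149 143 122  74  46  46  80 123 145 147 149 149 149]
 [151 150 149 148 126  94  81  93 118 137 147 149 150 149 149]
 [152 151 147 149 144 137 133 134 141 146 147 150 150 147 147]
 [149 151 146 153 151 148 145 145 148 147 147 148 149 146 145]
 [149 149 149 149 151 149 149 146 144 143 148 147 148 147 146]
 [151 150 147 150 150 150 146 145 140 141 147 148 146 147 146]
 [150 149 151 151 151 149 149 143 140 141 146 147 144 143 146]]
```

View pics/nuts.png

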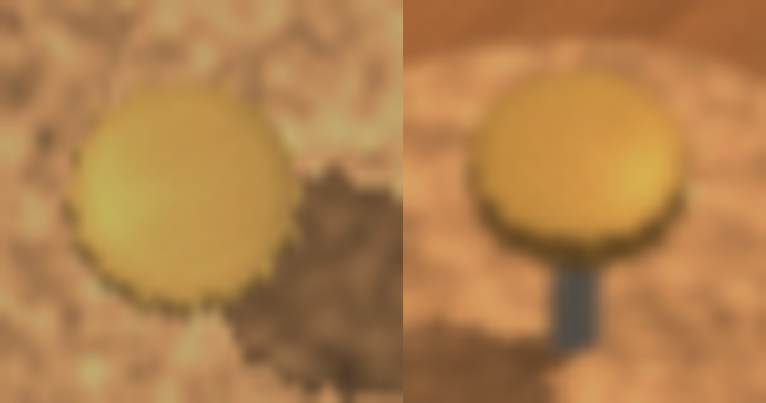

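The top view puts the small disc's stud at about (0.601,-0.061). Its nut fits both views, after about 1 px of scene-camera bias, which the ring shows too. The small C's grip is at (0.5015,-0.2093) with its gap heading -32.3°. The size checks agree: 13.2 mm block width, back extent 66.8 mm against 67 mm, and disc radius 75.8 mm against 75 mm. Now I'll approach.

>>> play_rows(steps=[{"dx": 28,"dy": -50,"dz": 0,"wz": -1,"jaw": 60},{"dx": 56,"dy": -104,"dz": 0,"wz": -2,"jaw": 100},{"dx": 84,"dy": -158,"dz": 0,"wz": -3,"jaw": 110},{"dx": 112,"dy": -212,"dz": 0,"wz": -4,"jaw": 110},{"dx": 140,"dy": -266,"dz": 0,"wz": -5,"jaw": 110},{"dx": 168,"dy": -320,"dz": 0,"wz": -6,"jaw": 110},{"dx": 196,"dy": -374,"dz": 0,"wz": -7,"jaw": 110},{"dx": 220,"dy": -430,"dz": 0,"wz": -7.3,"jaw": 110}], squeeze=40)

```text
invalid input at $.steps[0]: expected keys dx, dy, dz, wx, wy, wz, jaw
```

>>> play_rows(steps=[{"dx": 28,"dy": -50,"dz": 0,"wx": 0,"wy": 0,"wz": -1,"jaw": 60},{"dx": 56,"dy": -104,"dz": 0,"wx": 0,"wy": 0,"wz": -2,"jaw": 100},{"dx": 84,"dy": -158,"dz": 0,"wx": 0,"wy": 0,"wz": -3,"jaw": 110},{"dx": 112,"dy": -212,"dz": 0,"wx": 0,"wy": 0,"wz": -4,"jaw": 110},{"dx": 140,"dy": -266,"dz": 0,"wx": 0,"wy": 0,"wz": -5,"jaw": 110},{"dx": 168,"dy": -320,"dz": 0,"wx": 0,"wy": 0,"wz": -6,"jaw": 110},{"dx": 196,"dy": -374,"dz": 0,"wx": 0,"wy": 0,"wz": -7,"jaw": 110},{"dx": 220,"dy": -430,"dz": 0,"wx": 0,"wy": 0,"wz": -7.3,"jaw": 110}], squeeze=40)

```text
time: 1.1
tool_pos: [0.4949, 0.1573, 0.2311]
orientation: [0.278, 0.961, 0.0, 0.0]
contact_force: [1.2, 1.1, -0.5]
finger_gap: 0.0485
```

>>> play_rows(steps=[{"dx": 1,"dy": -55,"dz": 0,"wx": 0,"wy": 0,"wz": 0,"jaw": 110},{"dx": 2,"dy": -110,"dz": 0,"wx": 0,"wy": 0,"wz": 0,"jaw": 110},{"dx": 3,"dy": -165,"dz": 0,"wx": 0,"wy": 0,"wz": 0,"jaw": 110},{"dx": 4,"dy": -220,"dz": 0,"wx": 0,"wy": 0,"wz": 0,"jaw": 110},{"dx": 5,"dy": -275,"dz": -20,"wx": 0,"wy": 0,"wz": 0,"jaw": 110},{"dx": 6,"dy": -330,"dz": -40,"wx": 0,"wy": 0,"wz": 0,"jaw": 110},{"dx": 7.5,"dy": -368,"dz": -80,"wx": 0,"wy": 0,"wz": 0,"jaw": 110},{"dx": 7.5,"dy": -368,"dz": -120,"wx": 0,"wy": 0,"wz": 0,"jaw": 110}])

```text
time: 2.1
tool_pos: [0.501, -0.213, 0.1104]
orientation: [0.281, 0.96, -0.001, 0.001]
contact_force: [-0.2, 0.9, -0.2]
finger_gap: 0.0482
```

>>> play_rows(steps=[{"dx": 0,"dy": 0,"dz": -20,"wx": 0,"wy": 0,"wz": 0,"jaw": 110},{"dx": 0,"dy": 0,"dz": -45,"wx": 0,"wy": 0,"wz": 0,"jaw": 110},{"dx": 0,"dy": 0,"dz": -70,"wx": 0,"wy": 0,"wz": 0,"jaw": 110},{"dx": 0,"dy": 0,"dz": -90,"wx": 0,"wy": 0,"wz": 0,"jaw": 110},{"dx": 0,"dy": 0,"dz": -100,"wx": 0,"wy": 0,"wz": 0,"jaw": 110},{"dx": 0,"dy": 0,"dz": -100,"wx": 0,"wy": 0,"wz": 0,"jaw": 110},{"dx": 0,"dy": 0,"dz": -100,"wx": 0,"wy": 0,"wz": 0,"jaw": 130},{"dx": 0,"dy": 0,"dz": -100,"wx": 0,"wy": 0,"wz": 0,"jaw": 150}])

```text
time: 3.1
tool_pos: [0.5026, -0.209, 0.0122]
orientation: [0.278, 0.961, 0.0, 0.001]
contact_force: [1.0, 0.3, 0.3]
finger_gap: 0.0355
```

```bash
python3 - <<'E'
from h import *
a=snapshot("top");b=snapshot("scene")
c=np.hstack([cv2.resize(a[200:290,370:470],(400,360)),cv2.resize(b[225:315,205:305],(400,360))]);cv2.imwrite("pics/g1.png",c)
o=get_obs();print(o["tool_pos"],o["finger_gap"])
E
```

```text
[ 0.50235625 -0.20883936  0.01194502] 0.03523593721476068
```

View pics/g1.png

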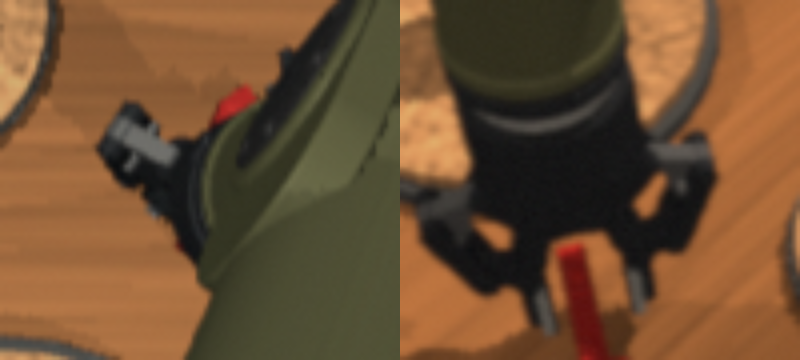

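The scene view (right half) shows the red block between the two pads, roughly at (575,280) in the crop. Closing now.

>>> play_rows(steps=[{"dx": 0,"dy": 0,"dz": 0,"wx": 0,"wy": 0,"wz": 0,"jaw": 170},{"dx": 0,"dy": 0,"dz": 0,"wx": 0,"wy": 0,"wz": 0,"jaw": 190},{"dx": 0,"dy": 0,"dz": 0,"wx": 0,"wy": 0,"wz": 0,"jaw": 210},{"dx": 0,"dy": 0,"dz": 0,"wx": 0,"wy": 0,"wz": 0,"jaw": 255},{"dx": 0,"dy": 0,"dz": 0,"wx": 0,"wy": 0,"wz": 0,"jaw": 255},{"dx": 0,"dy": 0,"dz": 0,"wx": 0,"wy": 0,"wz": 0,"jaw": 255},{"dx": 0,"dy": 0,"dz": 5,"wx": 0,"wy": 0,"wz": 0,"jaw": 255},{"dx": 0,"dy": 0,"dz": 15,"wx": 0,"wy": 0,"wz": 0,"jaw": 255}], squeeze=50)

```text
time: 4.2
tool_pos: [0.5014, -0.2083, 0.0263]
orientation: [0.278, 0.961, 0.0, -0.001]
contact_force: [0.0, 0.6, -0.3]
finger_gap: 0.0136
```

>>> play_rows(steps=[{"dx": 0,"dy": 0,"dz": 40,"wx": 0,"wy": 0,"wz": 0,"jaw": 255},{"dx": 0,"dy": 0,"dz": 85,"wx": 0,"wy": 0,"wz": 0,"jaw": 255},{"dx": 1,"dy": 30,"dz": 95,"wx": 0,"wy": 0,"wz": 0,"jaw": 255},{"dx": 2,"dy": 75,"dz": 95,"wx": 0,"wy": 0,"wz": 0,"jaw": 255},{"dx": 3,"dy": 120,"dz": 95,"wx": 0,"wy": 0,"wz": 0,"jaw": 255},{"dx": 4,"dy": 165,"dz": 95,"wx": 0,"wy": 0,"wz": 0,"jaw": 255},{"dx": 5,"dy": 195,"dz": 95,"wx": 0,"wy": 0,"wz": 0,"jaw": 255},{"dx": 5,"dy": 207.5,"dz": 95,"wx": 0,"wy": 0,"wz": 0,"jaw": 255}])

```text
time: 5.2
tool_pos: [0.507, 0.0008, 0.1218]
orientation: [0.276, 0.961, 0.0, 0.0]
contact_force: [-0.3, 0.3, -0.4]
finger_gap: 0.0135
```

```bash
python3 - <<'E'
from h import *
a=snapshot("top");b=snapshot("scene")
c=np.hstack([cv2.resize(a[120:300,240:440],(400,360)),cv2.resize(b[150:330,220:420],(400,360))]);cv2.imwrite("pics/g2.png",c)
o=get_obs();print(o["tool_pos"],o["finger_gap"],o["orientation"])
E
```

```text
[ 5.06954136e-01 -3.75613420e-04  1.21628636e-01] 0.013380498459541503 [2.76930772e-01 9.60889851e-01 1.47602775e-04 1.38393003e-04]
```

View pics/g2.png

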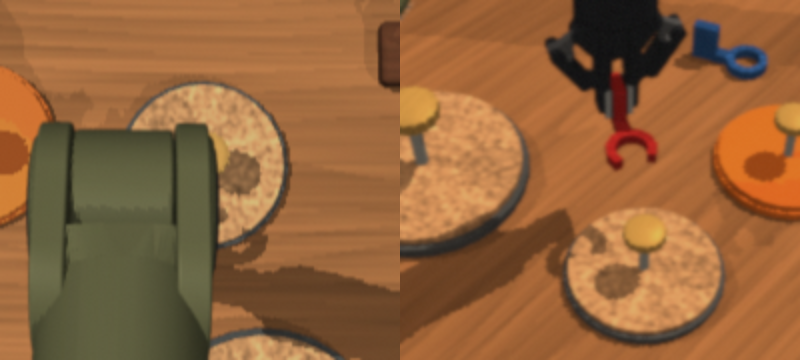

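>>> play_rows(steps=[{"dx": 0,"dy": -1,"dz": -25,"wx": 0,"wy": 0,"wz": 0,"jaw": 255},{"dx": 0,"dy": -1,"dz": -50,"wx": 0,"wy": 0,"wz": 0,"jaw": 255},{"dx": 0,"dy": -1,"dz": -75,"wx": 0,"wy": 0,"wz": 0,"jaw": 255},{"dx": 0,"dy": -1,"dz": -86,"wx": 0,"wy": 0,"wz": 0,"jaw": 255},{"dx": 0,"dy": -1,"dz": -89,"wx": 0,"wy": 0,"wz": 0,"jaw": 255},{"dx": 0,"dy": -1,"dz": -89,"wx": 0,"wy": 0,"wz": 0,"jaw": 255},{"dx": 0,"dy": -1,"dz": -89,"wx": 0,"wy": 0,"wz": 0,"jaw": 255},{"dx": 0,"dy": -1,"dz": -89,"wx": 0,"wy": 0,"wz": 0,"jaw": 255}])

```text
time: 6.3
tool_pos: [0.5074, -0.0021, 0.033]
orientation: [0.278, 0.961, 0.0, 0.001]
contact_force: [-0.2, -0.3, -0.4]
finger_gap: 0.0134
```

```bash
cat > ringscene.py <<'E'
import sys
from h import *
from scipy.optimize import least_squares
name=sys.argv[1]
b=snapshot("scene");cv2.imwrite(f"pics/{name}_s.png",b);a=snapshot("top");cv2.imwrite(f"pics/{name}_t.png",a)
o=get_obs();t=o["tool_pos"];print(t,o["finger_gap"],o["orientation"].round(4),o["contact_force"].round(1))
zt=t[2]-.0115+.012
pr=np.array([t[0]+.0441,t[1]-.0288]);q=proj("scene",(*pr,zt));print("pred ring px",q,"z",zt)
f=lambda P:tuple(int(round(v)) for v in P)
B=cv2.resize(b[200:320,270:430],None,fx=5,fy=5,interpolation=cv2.INTER_CUBIC)
for th in np.linspace(0,2*np.pi,60):
  for R,c in((.025,(255,255,0)),(.015,(255,255,0))):
    p=proj("scene",(pr[0]+R*np.cos(th),pr[1]+R*np.sin(th),zt));cv2.circle(B,f(((p[0]-270+.5)*5,(p[1]-200+.5)*5)),1,c,-1)
cv2.imwrite(f"pics/{name}_c.png",B)
E
python3 ringscene.py s3
```

```text
[ 0.50719581 -0.00212924  0.03274043] 0.01329235374140358 [2.778e-01 9.606e-01 3.000e-04 4.000e-04] [ 0.   1.2 -0.8]
pred ring px [333.4373486  255.04039411] z 0.03324042921261331
```

View pics/s3_c.png

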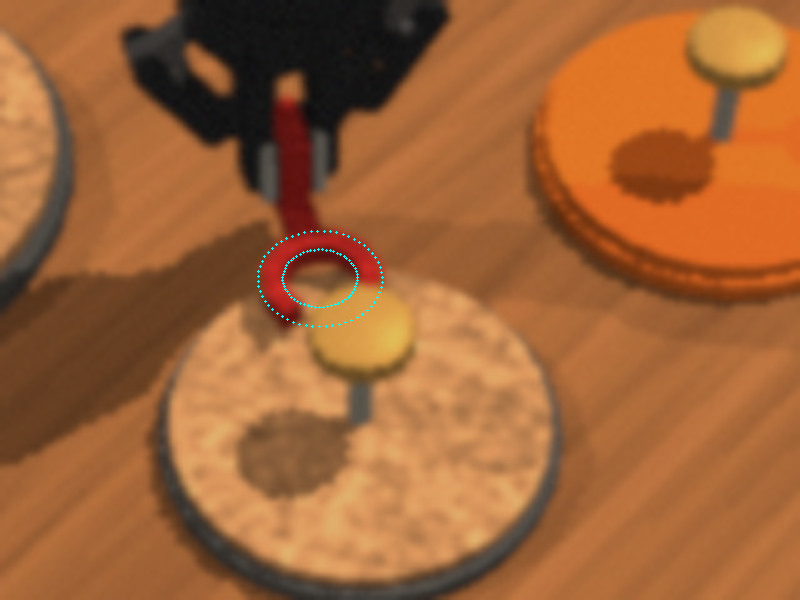

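The overlay of the expected ring lies on the red C, and the stud foot is at crop (360,420). The slide still needed is (+50, -30) mm.

>>> play_rows(steps=[{"dx": 7,"dy": -4.2,"dz": 0,"wx": 0,"wy": 0,"wz": 0,"jaw": 255},{"dx": 15,"dy": -9,"dz": 0,"wx": 0,"wy": 0,"wz": 0,"jaw": 255},{"dx": 23,"dy": -13.8,"dz": 0,"wx": 0,"wy": 0,"wz": 0,"jaw": 255},{"dx": 31,"dy": -18.6,"dz": 0,"wx": 0,"wy": 0,"wz": 0,"jaw": 255},{"dx": 39,"dy": -23.5,"dz": 0,"wx": 0,"wy": 0,"wz": 0,"jaw": 255},{"dx": 46,"dy": -27.8,"dz": 0,"wx": 0,"wy": 0,"wz": 0,"jaw": 255},{"dx": 50,"dy": -30,"dz": 0,"wx": 0,"wy": 0,"wz": 0,"jaw": 255},{"dx": 50,"dy": -30,"dz": 0,"wx": 0,"wy": 0,"wz": 0,"jaw": 255}])

```text
time: 7.4
tool_pos: [0.5571, -0.0324, 0.0323]
orientation: [0.278, 0.961, -0.0, 0.0]
contact_force: [-0.5, -0.4, -0.5]
finger_gap: 0.0134
```

```bash
python3 ringscene.py s4
```

```text
[ 0.55667276 -0.03207537  0.03224253] 0.013447204740602134 [ 2.778e-01  9.606e-01  0.000e+00 -2.000e-04] [ 0.4  0.6 -0.5]
pred ring px [342.21134078 277.24110761] z 0.032742534597743116
```

View pics/s4_c.png

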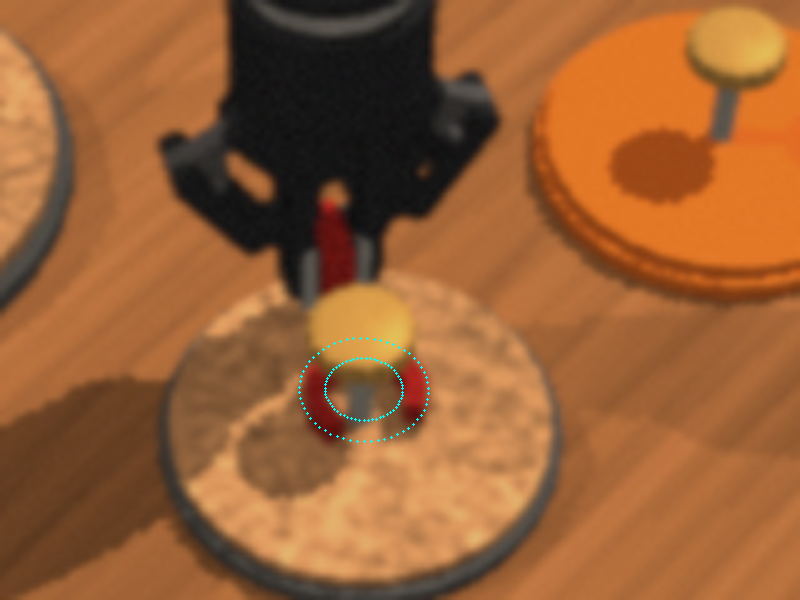

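The stud stands in the middle of the hole: stud at about (361,390), ring centre at (363,388) in the crop. Lowering onto the cork and opening slowly.

>>> play_rows(steps=[{"dx": 0,"dy": 0,"dz": -2,"wx": 0,"wy": 0,"wz": 0,"jaw": 255},{"dx": 0,"dy": 0,"dz": -4,"wx": 0,"wy": 0,"wz": 0,"jaw": 255},{"dx": 0,"dy": 0,"dz": -5,"wx": 0,"wy": 0,"wz": 0,"jaw": 255},{"dx": 0,"dy": 0,"dz": -5,"wx": 0,"wy": 0,"wz": 0,"jaw": 255},{"dx": 0,"dy": 0,"dz": -5,"wx": 0,"wy": 0,"wz": 0,"jaw": 255},{"dx": 0,"dy": 0,"dz": -5,"wx": 0,"wy": 0,"wz": 0,"jaw": 255},{"dx": 0,"dy": 0,"dz": -5,"wx": 0,"wy": 0,"wz": 0,"jaw": 255},{"dx": 0,"dy": 0,"dz": -5,"wx": 0,"wy": 0,"wz": 0,"jaw": 255}])

```text
time: 8.5
tool_pos: [0.5567, -0.0321, 0.0275]
orientation: [0.278, 0.961, 0.0, -0.0]
contact_force: [-3.6, 1.2, 5.4]
finger_gap: 0.0133
```

Light contact of about 5 N shows it is resting on the cork. Releasing.

>>> play_rows(steps=[{"dx": 0,"dy": 0,"dz": 0,"wx": 0,"wy": 0,"wz": 0,"jaw": 200},{"dx": 0,"dy": 0,"dz": 0,"wx": 0,"wy": 0,"wz": 0,"jaw": 180},{"dx": 0,"dy": 0,"dz": 0,"wx": 0,"wy": 0,"wz": 0,"jaw": 160},{"dx": 0,"dy": 0,"dz": 0,"wx": 0,"wy": 0,"wz": 0,"jaw": 130},{"dx": 0,"dy": 0,"dz": 0,"wx": 0,"wy": 0,"wz": 0,"jaw": 110},{"dx": 0,"dy": 0,"dz": 0,"wx": 0,"wy": 0,"wz": 0,"jaw": 100},{"dx": 0,"dy": 0,"dz": 0,"wx": 0,"wy": 0,"wz": 0,"jaw": 100},{"dx": 0,"dy": 0,"dz": 5,"wx": 0,"wy": 0,"wz": 0,"jaw": 100}])

```text
time: 9.5
tool_pos: [0.5565, -0.0322, 0.0322]
orientation: [0.278, 0.961, -0.0, -0.0]
contact_force: [-0.1, -1.2, 0.1]
finger_gap: 0.0524
```

```bash
python3 ringscene.py s5
```

```text
[ 0.55744887 -0.03227723  0.03306493] 0.05202826769183765 [2.779e-01 9.606e-01 3.000e-04 6.000e-04] [ 0.8  0.3 -0.1]
pred ring px [342.45130337 277.26225775] z 0.03356493116681347
```

View pics/s5_c.png

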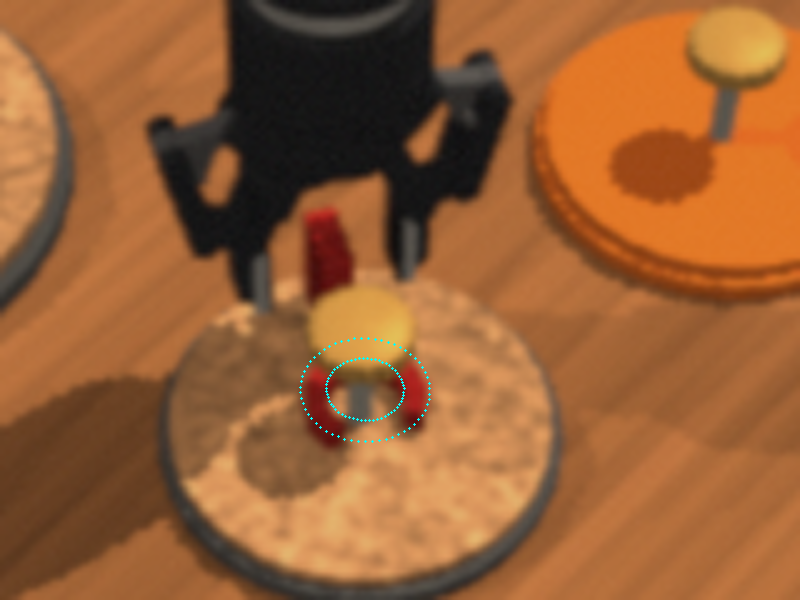

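>>> play_rows(steps=[{"dx": 0,"dy": 0,"dz": 15,"wx": 0,"wy": 0,"wz": 0,"jaw": 100},{"dx": 0,"dy": 0,"dz": 40,"wx": 0,"wy": 0,"wz": 0,"jaw": 100},{"dx": 0,"dy": 0,"dz": 80,"wx": 0,"wy": 0,"wz": 0,"jaw": 100},{"dx": 0,"dy": 0,"dz": 130,"wx": 0,"wy": 0,"wz": 0,"jaw": 100},{"dx": -10,"dy": 45,"dz": 160,"wx": 0,"wy": 0,"wz": 0,"jaw": 100},{"dx": -20,"dy": 100,"dz": 170,"wx": 0,"wy": 0,"wz": 0,"jaw": 100},{"dx": -30,"dy": 155,"dz": 170,"wx": 0,"wy": 0,"wz": 0,"jaw": 100},{"dx": -40,"dy": 205,"dz": 170,"wx": 0,"wy": 0,"wz": 0,"jaw": 100}])

```text
time: 10.6
tool_pos: [0.5166, 0.1747, 0.204]
orientation: [0.278, 0.961, 0.001, 0.001]
contact_force: [0.8, -0.2, 0.1]
finger_gap: 0.0516
```

```bash
python3 - <<'E'
from h import *
b=snapshot("scene");a=snapshot("top");o=get_obs();print(o["time"],o["tool_pos"])
cv2.imwrite("pics/f_s.png",b);cv2.imwrite("pics/f_t.png",a)
c=np.hstack([cv2.resize(a[150:250,295:395],(400,400),interpolation=cv2.INTER_CUBIC),cv2.resize(b[230:330,290:390],(400,400),interpolation=cv2.INTER_CUBIC)])
cv2.imwrite("pics/f.png",c)
s=np.array([.6012,-.0612]);print(proj("top",(*s,.028)),proj("scene",(*s,.028)))
E
```

```text
10.7 [0.51477343 0.18036735 0.20324128]
[341.89980255 201.06340742] [342.23358917 278.92607975]
```

View pics/f.png

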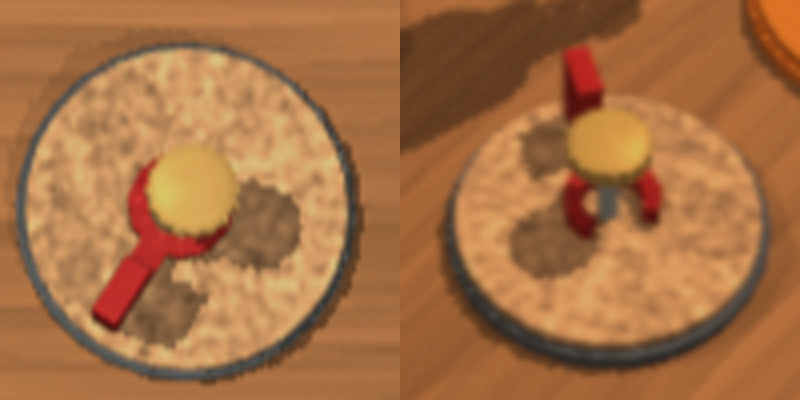

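View pics/f_s.png

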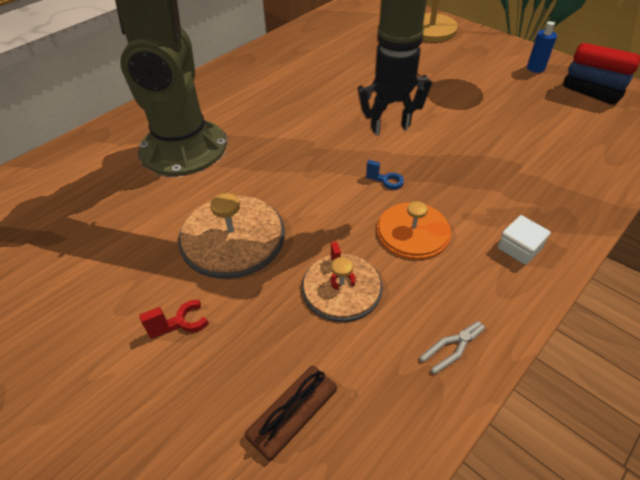

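The washer lies flat with the stud in the hole. I'll measure the centring once more before handing in.

```bash
python3 - <<'E'
from h import *
from scipy.optimize import least_squares
S=8
for n,(x0,y0,w,h_),F in (("top",(310,175,60,65),"f_t"),("scene",(315,230,60,70),"f_s")):
    im=cv2.imread(f"pics/{F}.png")[y0:y0+h_,x0:x0+w];U=cv2.resize(im,None,fx=S,fy=S,interpolation=cv2.INTER_CUBIC)
    h=cv2.cvtColor(U,cv2.COLOR_BGR2HSV)
    m=(((h[...,0]<8)|(h[...,0]>172))&(h[...,1]>160)).astype(np.uint8)*255
    cs,_=cv2.findContours(m,cv2.RETR_EXTERNAL,cv2.CHAIN_APPROX_NONE)
    P=np.vstack([c[:,0] for c in cs if cv2.contourArea(c)>100])/S+.5/S-.5+[x0,y0]
    W=onz(n,P,.028)[:,:2];c0=np.array([.6012,-.0612]);u=np.array([.8466,-.532]);v=np.array([.532,.8466])
    for _ in range(6):
        d=np.linalg.norm(W-c0,axis=1);ang=np.degrees(np.arctan2((W-c0)@v,(W-c0)@u))
        out=(abs(d-.025)<.004)&(abs(ang)<150)&(abs(ang)>35)
        r=least_squares(lambda p:np.linalg.norm(W[out]-p[:2],axis=1)-.0245,c0,loss="soft_l1",f_scale=.001);c0=r.x
    print(n,"ring",c0.round(4),out.sum(),np.sqrt(np.mean(r.fun**2)).round(5),"px",proj(n,(*c0,.028)).round(1), np.histogram(ang[out],bins=range(-150,151,30))[0])
b=cv2.imread("pics/f_s.png");print(cv2.cvtColor(b,cv2.COLOR_BGR2HSV)[274:286,332:352,1])
E
```

```text
top ring [ 0.6015 -0.0573] 302 0.00095 px [339.8 200.9] [54 44 27  0  0  0  0 72 51 54]
scene ring [ 0.6027 -0.062 ] 313 0.00121 px [342.6 279.6] [49 40 44 43  0  0 40 42 53  2]
[[181 203 203 191 179 178 175 172 172 174 172 171 170 173 170 173 178 194
  202 208]
 [195 209 208 205 197 183 178 169 168 165 164 168 168 171 177 178 192 203
  211 210]
 [207 207 211 211 206 190 178 149 134 125 126 141 144 158 175 183 197 210
  214 211]
 [207 216 215 211 192 177 154 123  85  67  62  77 106 137 152 165 178 199
  211 209]
 [208 213 208 204 177 153 147 122  74  47  42  59 101 133 146 154 163 181
  206 211]
 [207 210 205 189 161 151 147 120  74  47  42  67 108 135 147 151 151 167
  200 214]
 [207 211 212 183 155 148 145 119  73  45  42  69 113 139 147 148 148 157
  186 205]
 [211 216 212 185 160 152 145 123  72  42  44  70 115 138 149 150 148 159
  183 203]
 [204 214 209 200 172 154 145 125  70  42  42  67 116 140 149 152 147 156
  182 207]
 [212 211 219 205 195 174 155 124  70  45  47  80 126 143 147 150 151 153
  176 203]
 [205 223 213 212 207 200 178 136  88  71  93 117 138 146 148 149 150 152
  173 198]
 [206 213 209 216 220 205 205 161 134 129 134 143 148 148 149 147 148 150
  162 181]]
```

```bash
cat > blk.py <<'E'
import sys
from h import *
S=8
def block(F,x0,y0,w,h_,out):
    im=cv2.imread(F)[y0:y0+h_,x0:x0+w];U=cv2.resize(im,None,fx=S,fy=S,interpolation=cv2.INTER_CUBIC)
    h=cv2.cvtColor(U,cv2.COLOR_BGR2HSV)
    m=((redmask(U)>0)&(h[...,2]>125)).astype(np.uint8)*255
    cv2.imwrite(out,np.hstack([U,cv2.cvtColor(m,cv2.COLOR_GRAY2BGR)]))
    yy,xx=np.nonzero(m);return np.c_[xx,yy]/S+.5/S-.5+[x0,y0]
E
python3 - <<'E'
from blk import *
for F,box,z,back,g0 in (("pics/top0.png",(400,210,60,70),.048,0,(.5015,-.2093)),("pics/f_t.png",(310,175,60,65),.064,0,(.5575,-.0325))):
    P=block(F,*box,"pics/blk_%d.png"%box[0])
    W=onz("top",P,z)[:,:2];u=np.array([.8455,-.534]);v=np.array([.534,.8455]);g=np.array(g0)
    x=(W-g)@u;Q=W[(x<.008)&(abs((W-g)@v)<.015)]
    for _ in range(3):
        ax=(Q-g)@u; 
        bins=np.arange(-.011,.006,.002);pts=[]
        for b in bins:
            s=((Q-g)@v)[(ax>=b)&(ax<b+.002)]
            if len(s): pts.append((b+.001,(s.min()+s.max())/2,s.max()-s.min()))
        pts=np.array(pts)
    k=np.polyfit(pts[:,0],pts[:,1],1);print(F,"back",ax.min()*1000,"mid lat mm",pts[:,1].mean()*1000,"tilt deg",np.degrees(k[0]),"width",pts[:,2].round(4))
E
```

```text
pics/top0.png back -14.76384592319833 mid lat mm 0.05202605882867425 tilt deg -0.0712137391601572 width [0.013  0.0127 0.0128 0.0131 0.0131 0.0131 0.0131 0.0131 0.013 ]
pics/f_t.png back -16.028712010899433 mid lat mm 2.395697739028251 tilt deg 0.09849550215424867 width [0.0121 0.0123 0.0121 0.012  0.0121 0.0121 0.012  0.0121 0.0123]
```

View pics/blk_310.png

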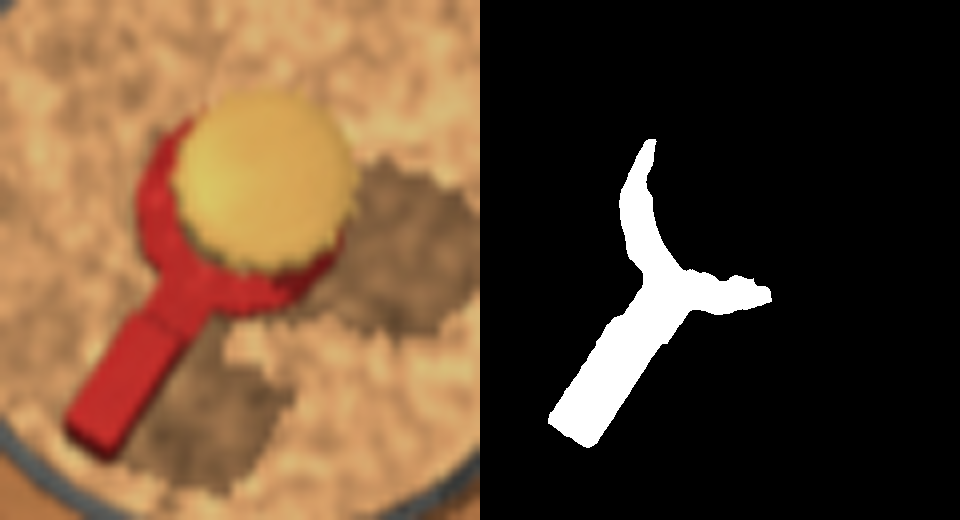

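The top view puts the ring about 3 mm from the stud in +y, and the scene view gives 1 to 2 mm the same way. That would probably pass, but there is time to re-grip and nudge it -2.5 mm in y.

>>> play_rows(steps=[{"dx": 10,"dy": -50,"dz": 0,"wx": 0,"wy": 0,"wz": 0,"jaw": 100},{"dx": 20,"dy": -105,"dz": 0,"wx": 0,"wy": 0,"wz": 0,"jaw": 100},{"dx": 30,"dy": -160,"dz": -5,"wx": 0,"wy": 0,"wz": 0,"jaw": 100},{"dx": 40,"dy": -195,"dz": -15,"wx": 0,"wy": 0,"wz": 0,"jaw": 100},{"dx": 40,"dy": -205,"dz": -40,"wx": 0,"wy": 0,"wz": 0,"jaw": 100},{"dx": 40,"dy": -205,"dz": -80,"wx": 0,"wy": 0,"wz": 0,"jaw": 100},{"dx": 40,"dy": -205,"dz": -120,"wx": 0,"wy": 0,"wz": 0,"jaw": 100},{"dx": 40,"dy": -205,"dz": -150,"wx": 0,"wy": 0,"wz": 0,"jaw": 100}])

```text
time: 11.7
tool_pos: [0.5565, -0.0329, 0.0516]
orientation: [0.278, 0.961, -0.0, -0.0]
contact_force: [0.7, 0.1, 0.7]
finger_gap: 0.0518
```

>>> play_rows(steps=[{"dx": 0,"dy": 0,"dz": -15,"wx": 0,"wy": 0,"wz": 0,"jaw": 100},{"dx": 0,"dy": 0,"dz": -23,"wx": 0,"wy": 0,"wz": 0,"jaw": 130},{"dx": 0,"dy": 0,"dz": -23,"wx": 0,"wy": 0,"wz": 0,"jaw": 160},{"dx": 0,"dy": 0,"dz": -23,"wx": 0,"wy": 0,"wz": 0,"jaw": 180},{"dx": 0,"dy": 0,"dz": -23,"wx": 0,"wy": 0,"wz": 0,"jaw": 200},{"dx": 0,"dy": 0,"dz": -23,"wx": 0,"wy": 0,"wz": 0,"jaw": 255},{"dx": 0,"dy": 0,"dz": -23,"wx": 0,"wy": 0,"wz": 0,"jaw": 255},{"dx": 0,"dy": 0,"dz": -23,"wx": 0,"wy": 0,"wz": 0,"jaw": 255}], squeeze=40)

```text
time: 12.7
tool_pos: [0.5576, -0.0322, 0.0302]
orientation: [0.278, 0.961, 0.0, 0.001]
contact_force: [0.6, 0.6, 6.3]
finger_gap: 0.0132
```

>>> play_rows(steps=[{"dx": 0,"dy": 0,"dz": 3,"wx": 0,"wy": 0,"wz": 0,"jaw": 255},{"dx": 0,"dy": -1.2,"dz": 4,"wx": 0,"wy": 0,"wz": 0,"jaw": 255},{"dx": 0,"dy": -2.5,"dz": 4,"wx": 0,"wy": 0,"wz": 0,"jaw": 255},{"dx": 0,"dy": -2.5,"dz": 4,"wx": 0,"wy": 0,"wz": 0,"jaw": 255},{"dx": 0,"dy": -2.5,"dz": 2,"wx": 0,"wy": 0,"wz": 0,"jaw": 255},{"dx": 0,"dy": -2.5,"dz": 0,"wx": 0,"wy": 0,"wz": 0,"jaw": 255},{"dx": 0,"dy": -2.5,"dz": 0,"wx": 0,"wy": 0,"wz": 0,"jaw": 255},{"dx": 0,"dy": -2.5,"dz": 0,"wx": 0,"wy": 0,"wz": 0,"jaw": 255}])

```text
time: 13.7
tool_pos: [0.5568, -0.0347, 0.0302]
orientation: [0.278, 0.961, 0.0, -0.0]
contact_force: [-3.3, 0.1, 7.4]
finger_gap: 0.0133
```

>>> play_rows(steps=[{"dx": 0,"dy": 0,"dz": 0,"wx": 0,"wy": 0,"wz": 0,"jaw": 200},{"dx": 0,"dy": 0,"dz": 0,"wx": 0,"wy": 0,"wz": 0,"jaw": 180},{"dx": 0,"dy": 0,"dz": 0,"wx": 0,"wy": 0,"wz": 0,"jaw": 160},{"dx": 0,"dy": 0,"dz": 0,"wx": 0,"wy": 0,"wz": 0,"jaw": 130},{"dx": 0,"dy": 0,"dz": 0,"wx": 0,"wy": 0,"wz": 0,"jaw": 110},{"dx": 0,"dy": 0,"dz": 0,"wx": 0,"wy": 0,"wz": 0,"jaw": 100},{"dx": 0,"dy": 0,"dz": 5,"wx": 0,"wy": 0,"wz": 0,"jaw": 100},{"dx": 0,"dy": 0,"dz": 20,"wx": 0,"wy": 0,"wz": 0,"jaw": 100}])

```text
time: 14.7
tool_pos: [0.5563, -0.0348, 0.0494]
orientation: [0.278, 0.961, -0.0, -0.001]
contact_force: [0.3, 1.2, 0.6]
finger_gap: 0.0521
```

>>> play_rows(steps=[{"dx": 0,"dy": 0,"dz": 20,"wx": 0,"wy": 0,"wz": 0,"jaw": 100},{"dx": 0,"dy": 0,"dz": 50,"wx": 0,"wy": 0,"wz": 0,"jaw": 100},{"dx": 0,"dy": 0,"dz": 90,"wx": 0,"wy": 0,"wz": 0,"jaw": 100},{"dx": 0,"dy": 0,"dz": 130,"wx": 0,"wy": 0,"wz": 0,"jaw": 100},{"dx": -10,"dy": 45,"dz": 150,"wx": 0,"wy": 0,"wz": 0,"jaw": 100},{"dx": -20,"dy": 100,"dz": 150,"wx": 0,"wy": 0,"wz": 0,"jaw": 100},{"dx": -30,"dy": 155,"dz": 150,"wx": 0,"wy": 0,"wz": 0,"jaw": 100},{"dx": -40,"dy": 205,"dz": 150,"wx": 0,"wy": 0,"wz": 0,"jaw": 100}])

```text
time: 15.7
tool_pos: [0.5166, 0.1722, 0.2009]
orientation: [0.278, 0.961, 0.001, 0.001]
contact_force: [0.6, -0.2, -0.5]
finger_gap: 0.0518
```

```bash
python3 - <<'E'
from blk import *
b=snapshot("scene");a=snapshot("top");o=get_obs();print(o["time"],o["tool_pos"])
cv2.imwrite("pics/e_s.png",b);cv2.imwrite("pics/e_t.png",a)
cv2.imwrite("pics/e.png",np.hstack([cv2.resize(a[150:250,295:395],(400,400),interpolation=cv2.INTER_CUBIC),cv2.resize(b[230:330,290:390],(400,400),interpolation=cv2.INTER_CUBIC)]))
W=onz("top",block("pics/e_t.png",310,175,60,65,"pics/blk_e.png"),.064)[:,:2];u=np.array([.8455,-.534]);v=np.array([.534,.8455]);g=np.array((.5575,-.0325))
x=(W-g)@u;Q=W[(x<.004)&(abs((W-g)@v)<.015)];s=(Q-g)@v;back=((Q-g)@u).min()
grip=g+(back+.0148)*u+(s.min()+s.max())/2*v;print("grip",grip,"ring",grip+.052*u)
E
```

```text
15.8 [0.5149178  0.17785473 0.20039006]
grip [ 0.55740679 -0.031948  ] ring [ 0.60137279 -0.059716  ]
```

View pics/e.png

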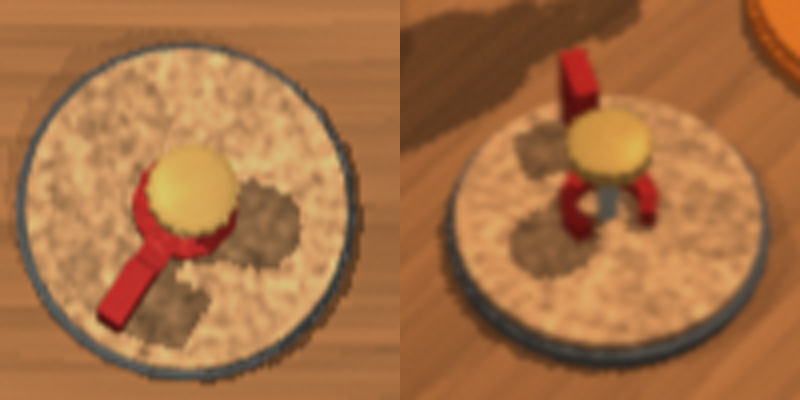

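View pics/e_t.png

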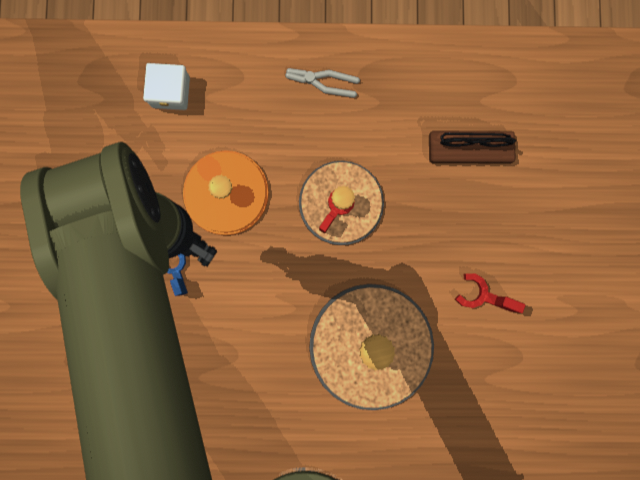

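The ring measures (0.6014,-0.0597) against the stud at about (0.601,-0.0605 to -0.061). It is flat and free, the arm is well clear, and the bystanders are where they were. Handing in.

```bash
python3 -c "
from rig import *
print(sign_off())"
```

```text
the job is handed in; nothing more can be done
None
```

The small red C-washer is on the small cork disc's stud, with its ring about 1 mm from the stud axis, and the job is handed in. I picked it up by its grip block, slid it gap first under the brass nut, set it on the cork and released it.

- **Correction made:** after the first release the ring was about 3 mm off in the top view (1–2 mm in the scene view). I re-gripped it, moved it 2.5 mm in −y and let go again.
- **Centring:** in the last top picture the ring centre is at (0.6014, −0.0597). The stud is at about (0.601, −0.061), from the nut and the disc rim. I did not re-measure the scene view after the nudge; by eye it shows the stud inside the hole.
- **Resting and clear:** the washer looks flat on the cork in both views, and the robot is touching nothing. The arm is parked about 0.24 m to the side and 0.2 m up.
- **Everything else:** by eye the blue washer, spectacles, pliers, ring box, and the large and orange look-alikes are unmoved. In the last top picture the arm partly hides the blue washer.
- **Limits:** the arm was done at 15.8 s of the 35 s. At the end of each move the contact-force readings were at most about 8 N. I did not record forces or joint speeds within moves.
- **Disagreement:** the two cameras differed by 1–2 mm throughout, which is within their stated calibration of about 2 mm.

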